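# Unhook two balance weights and put each in its own tray

## Robot

A 7-joint arm with a two-finger parallel gripper is mounted at the origin on a cart in front of the work surface, level with it; the furniture and walls round the work are solid. World frame = base frame: x ahead of the robot, y to its left, z up, the work surface at z = 0. Lengths are in m, angles in rad, forces in N, time in s.
With the tool pointing down it reaches from about 0.4 to 0.925 m from the base axis. Payload 4.1 kg.
Tool frame: the origin (TCP) lies midway between the tips of the shut fingers; the grasp point (between the pads) lies 19 mm behind it; z points along the fingers, x is the direction in which the jaws open and shut, and the axes are right-handed (so a half turn about z gives the same grasp; the last joint's range is limited). The gripper opens to 85 mm and grips with 20 to 120 N. Pads are 22 mm wide; open, the fingers measure 114 mm over their backs; the gripper's body (76 mm by 85 mm) begins 54 mm behind the grasp point. The pads swing forward as they close: fully open they stand 13 mm farther back than shut.
Start: joints at [-1.302, 0.398, 0.045, 1.537, -0.019, 1.207, -0.051], TCP at [0.234, 0.607, 0.231] pointing down, gripper open.
Joint ranges: [-2.82, 2.82], [-0.49, 2.23], [-1.37, 1.46], [0, 2.46], [-1.36, 4.5], [0.23, 2], [-2.94, 2.94]. Speed limits (rad/s): [2.57, 2.57, 3.14, 3.14, 3.14, 3.14, 3.14].

## Interface

Orientations are given as a unit quaternion [x, y, z, w].
In Python, from workcell import robot gives the robot as it stands.
- The arm moves only by the tool send_rows, never from a script. Its argument "series" is a list that holds one entry, the list of rows, each a list of 5 numbers: the shift along the world's x, y, z in cm, then the turn about the world's z in degrees, then the closure, from -1 (fully open) to 1 (shut). In form: [[[tx, ty, tz, roll, claw], ...]]. A call has 1 to 8 rows; each row shifts and turns the commanded pose from where the row before left it; what a row does not reach is not made up. A row lasts 1/12 s, in which the tool goes at most 41.7 mm and 7.16 degrees, less where a joint would pass 70% of its speed; a pose out of reach is approached as far as the arm can. A call with a gripper value outside its range is refused whole. The fingers move at their own pace and stop on an object; "newtons" is the grip in N (left out, the last holds). Time passes only in rows, so rows that do not move let the fingers close. It gives the time, the measured TCP pose, the force and the opening at its end, in the units of the state.
- robot.state(): the state, without advancing time (a new reading comes with each control period).
- robot.camera(name): name is "side" or "top"; returns a dict with "frame" (420x560x3 uint8, blue, green, red), "mtx" (3x3 intrinsics, pixels), "cam_to_world" (4x4, takes a point from camera to world coordinates). Camera axes: x right, y up, looking along -z (the intrinsics and any distortion apply to the point x, -y, -z); pixel columns grow to the right and rows downward; lengths in m; the calibration is good to about 2 mm. A picture is of the moment at which its call begins. There is no depth.
- robot.hand_in(): hands the job in, once; it reports no verdict.
The state is a dict: "time_s": time; "joint_positions": joint angles; "qvel": joint speeds; "joint_efforts": joint torques, N m; "eef_pos": TCP position; "tool_rot": TCP orientation; "contact_force": force on the tool from outside, world axes, zero at the start; "ft_torque": the same for the moment, N m; "width": finger opening in m.
Only numpy, scipy, OpenCV 4.12 (cv2) and the standard library are available. Lean on these libraries where they do the work, as an engineer would, in place of code of your own. Each camera call takes 0.05 s, during which the arm holds its last target. There are 200 camera calls.

## Task

Two steel check weights are hooked together, one standing on top of the other. Unhook them by raising the upper one a little and twisting it a quarter turn counter-clockwise, keeping the lower one standing on the bench until they are apart; then stand the hooked weight upright in the square tray and the weight with the cross bar upright in the oblong tray. Leave the bottle and the tape roll beside the work where they are.

Things in the scene. Friction and masses are not known exactly. Their poses are not given: they have to be found in the camera images.
- hook_weight_grip (a point): upper steel weight, about 0.3 kg, 89 mm tall: centre of the upright grip fin on its top, on the weight's vertical axis (z up). Fin 36 mm long along x, 14 mm thick along y, from 18 mm below to 18 mm above this point. Below it a round body 56 mm in diameter, from 18 to 42 mm below this point, then two flat strap hooks, their feet 71 mm below; off the other weight it stands alone on these feet
- hook_weight_hooks (a point): same upper weight: on its axis, level with the undersides of its hook feet (71 mm below the grip point). Twist stays locked until it is raised 5 mm (bar in a slot along x under the body); raised 16 mm the hooks catch the bar and lift both weights. Raised 10 mm it turns freely, counter-clockwise from above only; 55 to 100 degrees on (best 78) it lifts straight off. Sideways play 7 mm
- bar_weight_mid (a point): lower steel weight, about 0.45 kg, 68 mm tall; on its vertical axis half-way up, 34 mm above its flat underside (z up). Round base 52 mm in diameter, 34 mm tall, then a neck 12 x 10 mm and on top a flat cross bar. As found the upper weight sits concentric on it, x axes parallel, its grip point 76 mm above this point
- bar_weight_bar (a point): same lower weight: centre of its cross bar, 30 mm above the mid point; bar 44 mm long along x, 12 mm wide along y, 8 mm thick, flat. Once the upper weight is off, it can be gripped across y from above
- square_tray: fixed open grey tray 106 x 106 mm outside, 28 mm high, walls and floor 4 mm; origin at the centre of its underside (inner floor 4 mm above it), sides along x and y
- oblong_tray: fixed open grey tray 136 mm (x) by 84 mm (y) outside, 28 mm high, walls and floor 4 mm; origin at the centre of its underside (inner floor 4 mm above it)
- dropper: bystander: brown dropper bottle with black bulb, 35 mm in diameter, 98 mm tall, standing loose behind the work; origin at the centre of its underside
- tape: bystander: green roll of tape lying flat, 96 mm across, 19 mm high, loose; origin at the centre of its underside
Mind the look-alikes: they are no part of the job. Leave any blue look-alike of the part that bears hook_weight_grip alone.

How it is judged:
On the way:
1. the two weights are apart, the bar weight still standing on the bench (distance between hook_weight_grip and bar_weight_mid above 0.125 m and height (world z) of bar_weight_mid below 0.04 m and angle between bar_weight_mid's own z axis and vertical below 0.15 rad), for 0.2 s.
At the end, for the whole second after the job is handed in: Hook weight upright (0.15 rad) on the square tray's floor, within 30 mm of its centre along each side; bar weight upright (0.15 rad) on the oblong tray's floor, within 45 mm of its centre lengthwise and 20 mm across; heights within 6 mm of standing; both at rest (under 0.02 m/s) (x of hook_weight_grip in the frame of square_tray between -0.03 and 0.03 m and y of hook_weight_grip in the frame of square_tray between -0.03 and 0.03 m and z of hook_weight_grip in the frame of square_tray between 0.069 and 0.081 m and angle between each of hook_weight_grip, bar_weight_mid's own z axis and vertical below 0.15 rad and x of bar_weight_mid in the frame of oblong_tray between -0.045 and 0.045 m and y of bar_weight_mid in the frame of oblong_tray between -0.02 and 0.02 m and z of bar_weight_mid in the frame of oblong_tray between 0.032 and 0.044 m and linear speed of each of hook_weight, bar_weight below 0.02 m/s); the robot touches nothing.
It fails at once if the bar weight is lifted more than 15 mm off the bench while still hooked to the other (height (world z) of bar_weight_mid above 0.049 m and distance between hook_weight_grip and bar_weight_mid below 0.1 m and z of hook_weight_grip in the frame of bar_weight_mid above 0.05 m).
It fails at once if the bar weight is tipped over more than 0.5 rad (angle between bar_weight_mid's own z axis and vertical above 0.5 rad).
It fails at once if the dropper bottle is moved more than 30 mm or tipped (distance of dropper from where it was at the start of the episode above 0.03 m or angle between dropper's own z axis and vertical above 0.4 rad).
It fails at once if the tape roll is moved more than 30 mm (distance of tape from where it was at the start of the episode above 0.03 m).
It also fails if it takes over 61 s, if anything falls off the work surface, if the arm or the gripper's body presses on something with over 40 N, if the wrist force passes 120 N, or if a joint passes its speed limit or range.

## Working session

There is one attempt and no reset: what is moved stays moved. The work goes in short steps, Python scripts to look and compute and a tool call to move; the robot and the scene stay as the last step left them, time stands still between calls to the robot, and variables do not carry over. Pictures are saved under pics/ and viewed, about 8 in all and at most 12, crops included, and the job is handed in when it is done.

Besides the shell and the picture viewer there is one more tool, called after "Emit:" as name(argument=value, ...) on one line, values as JSON. send_rows: Moves the arm, as the interface text tells. Its arguments: {"type":"object","properties":{"series":{"type":"array"},"newtons":{"type":"number"}},"required":["series"]}

```bash
mkdir -p pics; cat > h.py <<'E'
import numpy as np, cv2
from workcell import robot
def ray(c,u,v):
    K=np.array(c["mtx"]);T=np.array(c["cam_to_world"])
    d=np.linalg.inv(K)@[u,v,1]; d=T[:3,:3]@[d[0],-d[1],-d[2]]
    return T[:3,3],d/np.linalg.norm(d)
def onz(c,u,v,z):
    o,d=ray(c,u,v); return o+d*(z-o[2])/d[2]
def proj(c,p):
    T=np.linalg.inv(np.array(c["cam_to_world"]));q=T[:3,:3]@p+T[:3,3]
    a=np.array(c["mtx"])@[q[0],-q[1],-q[2]];return a[:2]/a[2]
def tri(r1,r2):
    (o1,d1),(o2,d2)=r1,r2
    s=np.linalg.lstsq(np.c_[d1,-d2],o2-o1,rcond=None)[0]
    a,b=o1+s[0]*d1,o2+s[1]*d2
    return (a+b)/2,np.linalg.norm(a-b)
E
python3 - <<'E'
from h import *
import pickle
cs={n:robot.camera(n) for n in("side","top")}
pickle.dump(cs,open("c0.pkl","wb"))
for n,c in cs.items():
    cv2.imwrite(f"pics/{n}0.png",c["frame"]); print(n,[k for k in c],np.round(c["mtx"],1).tolist(),np.round(c["cam_to_world"],3).tolist())
s=robot.state();print(s)
E
```

```text
side ['frame', 'mtx', 'cam_to_world'] [[473.6, 0.0, 278.8], [0.0, 473.6, 201.4], [0.0, 0.0, 1.0]] [[0.979, 0.108, -0.175, 0.377], [-0.206, 0.521, -0.828, -0.623], [0.002, 0.846, 0.533, 0.645], [0.0, 0.0, 0.0, 1.0]]
top ['frame', 'mtx', 'cam_to_world'] [[442.6, 0.0, 277.7], [0.0, 442.6, 210.7], [0.0, 0.0, 1.0]] [[-0.003, 0.997, -0.077, 0.462], [-1.0, -0.001, 0.026, 0.263], [0.026, 0.077, 0.997, 1.245], [0.0, 0.0, 0.0, 1.0]]
{'time_s': 0.1, 'joint_positions': array([-1.30202484,  0.39911887,  0.04502173,  1.53772929, -0.01875186,
        1.20690856, -0.05070848]), 'qvel': array([-3.38007062e-04, -2.25499240e-03,  5.01341732e-04, -2.27196918e-03,
       -1.12216393e-04,  6.90280810e-04,  9.42664546e-05]), 'joint_efforts': array([ 3.81441729e-03, -4.76261938e+01,  1.37035903e+00, -2.54947060e+01,
        1.19808287e-02,  5.05311851e-03, -1.93990743e-07]), 'eef_pos': array([0.23344993, 0.60603006, 0.23037749]), 'tool_rot': array([ 8.24452389e-01,  5.65930649e-01, -6.98956098e-04,  5.20341674e-04]), 'contact_force': array([-0.37586171, -0.33600895,  0.36400397]), 'ft_torque': array([0.00595601, 0.00784555, 0.06651559]), 'width': 0.08522919334535532}
```

View pics/side0.png

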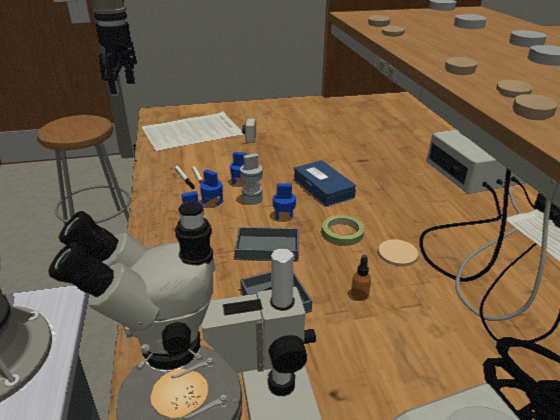

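View pics/top0.png

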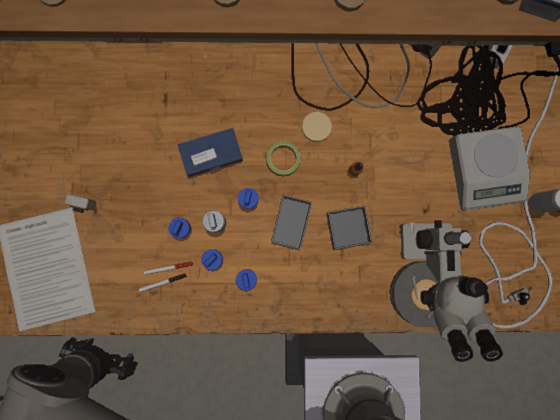

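Candidates for the hooked weight:
- Steel pair: side (252,180), top (213,221).
- Blue look-alikes: top (248,199), (180,228), (212,260) and (246,280).
- Small grey block: top (80,203).

I choose the steel pair at top (213,221) and will check it in one close crop.

```bash
python3 - <<'E'
from h import *
import pickle
cs=pickle.load(open("c0.pkl","rb"))
a=cs["top"]["frame"][180:300,160:380]; b=cs["side"]["frame"][140:310,175:335]
a=cv2.resize(a,None,fx=3.6,fy=3.6,interpolation=cv2.INTER_CUBIC)
cv2.imwrite("pics/topc.png",a)
b=cv2.resize(b,None,fx=3.5,fy=3.5,interpolation=cv2.INTER_CUBIC)
cv2.imwrite("pics/sidec.png",b)
E
```

```text
(no output)
```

View pics/topc.png

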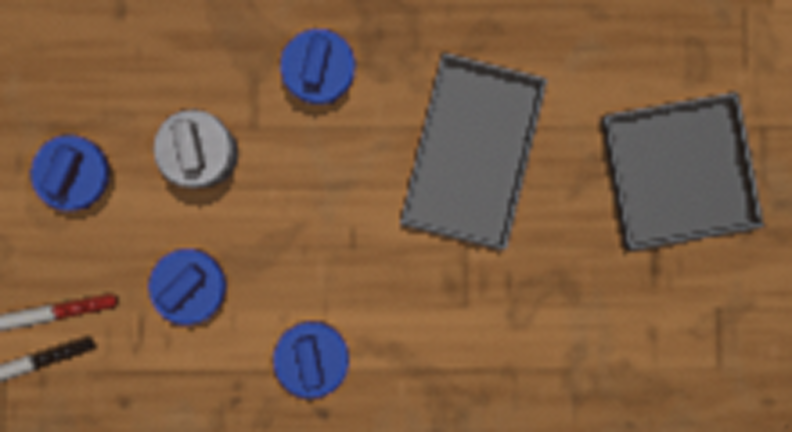

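View pics/sidec.png

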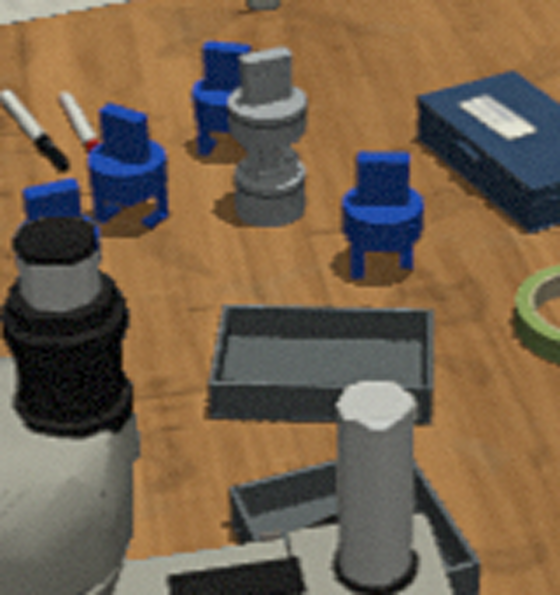

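The crops confirm the steel pair: hooked upper weight on the cross-bar weight, at top (213,221), with four blue look-alikes around it. The oblong tray is at top (291,222) and the square tray at (349,228). Next I measure.

```bash
python3 - <<'E'
from h import *
import pickle
cs=pickle.load(open("c0.pkl","rb")); t,s=cs["top"],cs["side"]
hsv=cv2.cvtColor(t["frame"],cv2.COLOR_BGR2HSV)
def blobs(c,m,x0,y0,x1,y1):
    k=np.zeros(m.shape,np.uint8);k[y0:y1,x0:x1]=m[y0:y1,x0:x1]*255
    cs_,_=cv2.findContours(k,cv2.RETR_EXTERNAL,cv2.CHAIN_APPROX_NONE)
    return max(cs_,key=cv2.contourArea)
low=(hsv[...,1]<70)
c=blobs(t,low&(hsv[...,2]>60),190,195,235,245)
print("steel",cv2.minEnclosingCircle(c),cv2.fitEllipse(c))
(u,v),r=cv2.minEnclosingCircle(c);print(" at z.092",onz(t,u,v,.092)," r",r*1.15/442)
for n,b in(("obl",(262,190,318,255)),("sq",(320,200,378,255))):
    c=blobs(t,low,*b);R=cv2.minAreaRect(c);P=np.array([onz(t,*p,.028)[:2] for p in cv2.boxPoints(R)])
    print(n,R,"centre",P.mean(0).round(4),[ (np.linalg.norm(e).round(4),np.degrees(np.arctan2(e[1],e[0])).round(1)) for e in (P[1]-P[0],P[2]-P[1])])
    c2,c3=np.array(onz(t,*R[0],.028)),None
bl=(hsv[...,0]>108)&(hsv[...,0]<128)&(hsv[...,1]>150)
for b in((232,185,265,215),(165,212,195,245),(198,246,226,275),(232,265,260,295)):
    c=blobs(t,bl,*b);(u,v),r=cv2.minEnclosingCircle(c);print("blue",u,v,onz(t,u,v,.053).round(3))
print("tape",onz(t,283,158,.019).round(3),"dropper",onz(t,356,168,.05).round(3))
print(t["frame"][210:235:1,203:226].max(2))
print(s["frame"][150:176,240:265].max(2))
E
```

```text
steel ((213.68247985839844, 220.82846069335938), 11.347901344299316) ((213.3740692138672, 220.9856719970703), (20.700685501098633, 21.674055099487305), 96.80388641357422)
 at z.092 [0.52474219 0.40011753 0.092     ]  r 0.0295250826831317
obl ((291.3529357910156, 221.5882568359375), (30.074417114257812, 48.99219512939453), 14.03624439239502) centre [0.5261 0.1943] [(np.float64(0.1352), np.float64(-14.2)), (np.float64(0.0833), np.float64(-104.1))]
sq ((349.1763916015625, 227.15252685546875), (38.384422302246094, 38.675758361816406), 79.50852966308594) centre [0.5103 0.0346] [(np.float64(0.1079), np.float64(-79.6)), (np.float64(0.106), np.float64(-170.5))]
blue 247.7941131591797 198.2058868408203 [0.588 0.313 0.053]
blue 178.77978515625 227.50518798828125 [0.509 0.498 0.053]
blue 211.64486694335938 259.2523498535156 [0.424 0.409 0.053]
blue 245.8688507080078 279.4590148925781 [0.37  0.318 0.053]
tape [0.705 0.216 0.019] dropper [0.671 0.017 0.05 ]
[[138 138 139 138 141 141 139 113 117 130 122 117 131 128 141 147 147 146
  147 146 146 146 148]
 [134 134 134 133 134 130 127 134 142 146 14
[... 4315 characters left out ...]
88  89  94 112 117 155 164 171 167 168
  168 170 166 163 124 140 154]
 [112 159 167 133 154 155 128 118 139 159 170 163 166 167 166 170 171 166
  171 170 166 130 108 146 159]
 [ 59 115 157 170 175 173 172 171 166 170 168 169 166 166 166 168 163 171
  169 152 115  82  92 149 158]
 [ 49  64  81 137 163 171 168 170 174 169 167 167 168 167 168 164 166 162
  134 102  79  54  91 147 153]
 [ 68  48  59  75  85 103 117 146 159 157 155 157 155 145 144 137 108  91
   83  78  61  49 102 152 159]
 [ 71  57  49  58  62  70  76  81  83  85  83  83  82  81  76  78  73  78
   60  51  61  66 101 151 157]
 [ 68  65  69  64  52  44  58  66  64  65  69  73  69  71  58  59  51  54
   57  64  72  74 106 154 162]]
```

```bash
python3 - <<'E'
from h import *
import pickle
cs=pickle.load(open("c0.pkl","rb")); t,s=cs["top"],cs["side"]
ft,fs=(211.3,219.9),(250.3,156.0)
print("fin top tri",tri(ray(t,*ft),ray(s,*fs)), onz(t,*ft,.128),onz(s,*fs,.128))
def yaw(a,b): d=a-b; return np.degrees(np.arctan2(d[1],d[0]))
print("yaw top",yaw(onz(t,212.35,214,.128),onz(t,214.75,225,.128)),"side",yaw(onz(s,256,155.9,.128),onz(s,245,157.6,.128)))
hsv=cv2.cvtColor(t["frame"],cv2.COLOR_BGR2HSV)
k=((hsv[...,1]<70)&(hsv[...,2]>100)).astype(np.uint8);m=np.zeros_like(k);m[205:236,198:230]=k[205:236,198:230]
c=cv2.findContours(m,0,1)[0];c=max(c,key=cv2.contourArea);(u,v),r=cv2.minEnclosingCircle(c);print("disc",u,v,r,onz(t,u,v,.092))
# base in the side view: silhouette columns of steel
for p in ((.525,.400,.110),(.525,.400,.0),(.525,.400,.128)): print(proj(t,p),proj(s,p))
# tray rim heights: oblong corners seen in both views
so=[(223,307),(432,309)]; 
for (a,b),tp in zip(so,[(445,56),(543,79)]):
    pass
for n,tc,sc in (("obl a",(443,56),(432,309)),("obl b",(402,225),(223,307)),("obl near",(502,249),(210,415))):
    print(n,tri(ray(t,160+tc[0]/3.6,180+tc[1]/3.6),ray(s,175+sc[0]/3.5,140+sc[1]/3.5)))
print("sq a",tri(ray(t,160+605/3.6,180+117/3.6),ray(s,175+415/3.5,140+460/3.5)),tri(ray(t,160+628/3.6,180+249/3.6),ray(s,175+232/3.5,140+488/3.5)))
E
```

```text
fin top tri (array([0.52432647, 0.40232983, 0.12498808]), np.float64(0.0019761784479711804)) [0.52513908 0.40184198 0.128     ] [0.52248845 0.39642904 0.128     ]
yaw top 12.694537212437444 side 7.441481010450463
disc 213.0 220.84616088867188 10.732182502746582 [0.52469882 0.40188482 0.092     ]
[212.89459221 220.34784431] [251.31050858 161.86706024]
[217.61539429 222.50692606] [252.55838445 200.01382789]
[212.03365855 219.95409212] [251.09418994 155.25433784]
obl a (array([0.59910247, 0.21680275, 0.02769897]), np.float64(0.002317626638648479))
obl b (array([0.46904298, 0.24868638, 0.02603142]), np.float64(0.0011186421426712214))
obl near (array([0.44982964, 0.17067767, 0.0022832 ]), np.float64(0.00012743643427235904))
sq a (array([0.55537383, 0.09020399, 0.01505646]), np.float64(0.007361516734334712)) (array([0.45031752, 0.0758132 , 0.02562566]), np.float64(0.0012493379542223438))
```

Emit:
send_rows(series=[[[3, -2.1, 0, 4, 0], [3, -2.1, 0, 4, 0], [3, -2.1, 0, 4, 0], [3, -2.1, 0, 4, 0], [3, -2.1, 0, 4, 0], [3, -2.1, 0, 4, 0], [3, -2.1, 0, 4, 0], [3, -2.1, 0, 4, 0]]], newtons=40)

```text
time_s: 0.77
eef_pos: [0.4747, 0.4371, 0.2309]
tool_rot: [0.635, 0.772, -0.0, -0.0]
contact_force: [1.0, 0.1, -0.2]
width: 0.0424
```

Emit:
send_rows(series=[[[2.0, -1.5, 0, 0, 0], [2.0, -1.5, 0, 0, 0], [1.0, -0.7, 0, 0, 0], [0, 0, -2.5, 0, 0], [0, 0, -2.5, 0, 0], [0, 0, -2, 0, 0], [0, 0, -1, 0, 0], [0, 0, 0, 0, 0]]])

```text
time_s: 1.43
eef_pos: [0.5213, 0.401, 0.1481]
tool_rot: [0.636, 0.772, -0.003, -0.001]
contact_force: [0.1, 0.7, -1.1]
width: 0.0425
```

```bash
python3 - <<'E'
from h import *
t=robot.camera("top");s=robot.camera("side");p=robot.state()["eef_pos"];print(p,robot.state()["joint_positions"])
a=cv2.resize(t["frame"][170:290,150:290],None,fx=3.4,fy=3.4,interpolation=2)
b=cv2.resize(s["frame"][100:220,190:290],None,fx=3.4,fy=3.4,interpolation=2)
cv2.imwrite("pics/p5.png",np.hstack([a,b[:a.shape[0]]]))
E
```

```text
[0.52354406 0.40232613 0.15179185] [-0.76749723  0.48076068  0.06592988  1.59756474 -0.03528088  1.06392069
  1.07042805]
```

View pics/p5.png

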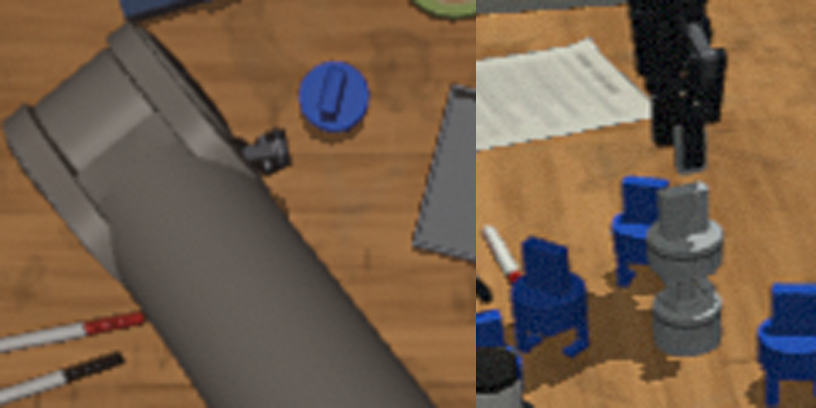

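The side view shows the open fingers straight above the steel fin, with the pads clear of the blue weights. I descend and grip.

Emit:
send_rows(series=[[[0.1, -0.1, -2, 0, 0], [0, 0, -1.5, 0, 0], [0, 0, -1, 0, 0], [0, 0, -0.7, 0, 0], [0, 0, -0.4, 0, 0], [0, 0, 0, 0, 0], [0, 0, 0, 0, 0], [0, 0, 0, 0, 0]]])

```text
time_s: 2.2
eef_pos: [0.5253, 0.4011, 0.0964]
tool_rot: [0.637, 0.771, 0.001, 0.0]
contact_force: [-0.6, 0.6, -0.1]
width: 0.0428
```

Emit:
send_rows(series=[[[0, 0, 0, 0, 0.3], [0, 0, 0, 0, 0.5], [0, 0, 0, 0, 0.6], [0, 0, 0, 0, 0.7], [0, 0, 0, 0, 0.8], [0, 0, 0, 0, 1], [0, 0, 0, 0, 1], [0, 0, 0, 0, 1]]], newtons=30)

```text
time_s: 2.87
eef_pos: [0.5248, 0.4011, 0.0958]
tool_rot: [0.636, 0.771, 0.001, -0.0]
contact_force: [-0.6, 1.3, 3.5]
width: 0.0136
```

Emit:
send_rows(series=[[[0, 0, 0, 0, 1], [0, 0, 0, 0, 1], [0, 0, 0.25, 0, 1], [0, 0, 0.25, 0, 1], [0, 0, 0.25, 0, 1], [0, 0, 0.25, 0, 1], [0, 0, 0, 0, 1], [0, 0, 0, 0, 1]]], newtons=60)

```text
time_s: 3.53
eef_pos: [0.5249, 0.4, 0.1052]
tool_rot: [0.637, 0.771, -0.0, 0.0]
contact_force: [-0.1, 0.1, -2.8]
width: 0.0129
```

```bash
python3 - <<'E'
from h import *
s=robot.camera("side");st=robot.state();print(st["eef_pos"],st["contact_force"],st["ft_torque"])
b=cv2.resize(s["frame"][100:220,190:330],None,fx=5,fy=5,interpolation=2)
cv2.imwrite("pics/p6.png",b)
E
```

```text
[0.52471587 0.40005171 0.10514475] [-0.0860416   0.84926868 -2.63112533] [-0.00911391 -0.00789554 -0.04202718]
```

View pics/p6.png

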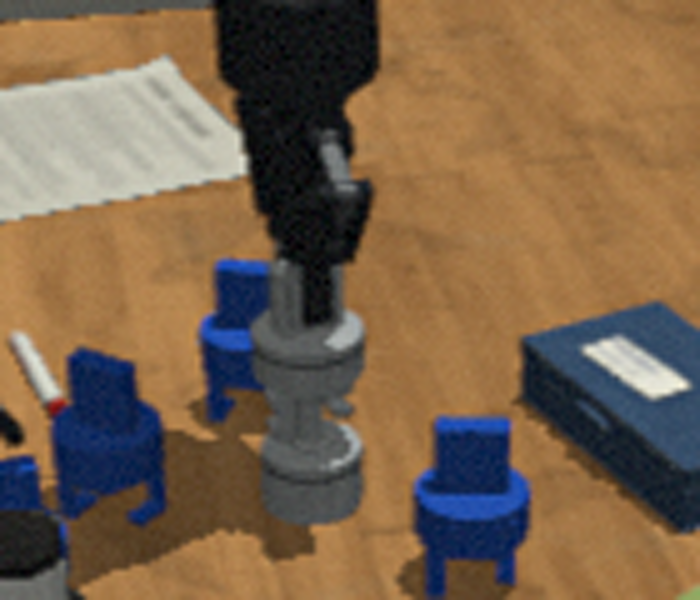

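Raised about 9.4 mm, and the force of 2.8 N is the upper weight alone; the lower one stands. Now the counter-clockwise turn.

Emit:
send_rows(series=[[[0, 0, 0, 3, 1], [0, 0, 0, 5, 1], [0, 0, 0, 5, 1], [0, 0, 0, 5, 1], [0, 0, 0, 5, 1], [0, 0, 0, 5, 1], [0, 0, 0, 5, 1], [0, 0, 0, 5, 1]]])

```text
time_s: 4.25
eef_pos: [0.5247, 0.4001, 0.1051]
tool_rot: [0.349, 0.937, -0.0, -0.0]
contact_force: [-0.6, 0.1, -2.6]
width: 0.0135
```

Emit:
send_rows(series=[[[0, 0, 0, 5, 1], [0, 0, 0, 5, 1], [0, 0, 0, 5, 1], [0, 0, 0, 5, 1], [0, 0, 0, 5, 1], [0, 0, 0, 5, 1], [0, 0, 0, 5, 1], [0, 0, 0, 5, 1]]])

```text
time_s: 4.92
eef_pos: [0.5248, 0.4, 0.105]
tool_rot: [0.007, 1.0, -0.0, -0.0]
contact_force: [0.5, -1.0, -2.7]
width: 0.0132
```

```bash
python3 - <<'E'
from h import *
s=robot.camera("side");st=robot.state();print(st["eef_pos"],st["tool_rot"],st["contact_force"],st["ft_torque"],st["joint_positions"])
b=cv2.resize(s["frame"][100:220,190:330],None,fx=5,fy=5,interpolation=2)
cv2.imwrite("pics/p7.png",b)
E
```

```text
[0.52482392 0.39996438 0.1050092 ] [ 6.17366227e-03  9.99980857e-01 -3.26487491e-04 -2.52993132e-04] [ 0.61623324  0.24020862 -2.83202369] [ 0.06203378 -0.07361089 -0.02487568] [-0.53977756  0.53479241 -0.24457787  1.62994707  0.14774472  0.99583684
  2.29709324]
```

View pics/p7.png

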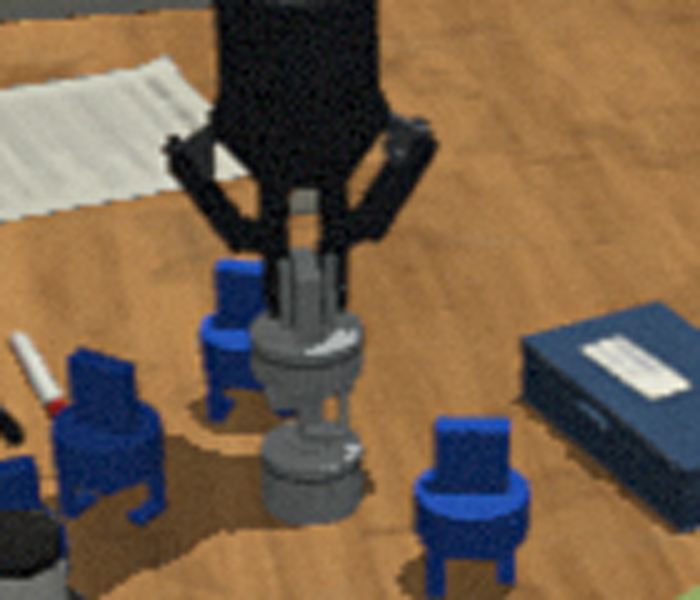

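The upper weight has turned 78°; the lower one hasn't moved, and force and torque stayed low. I lift slowly and watch for 7.4 N, which would mean both weights are still hooked.

Emit:
send_rows(series=[[[0, 0, 0.3, 0, 1], [0, 0, 0.3, 0, 1], [0, 0, 0.3, 0, 1], [0, 0, 0.2, 0, 1], [0, 0, 0, 0, 1], [0, 0, 0, 0, 1]]])

```text
time_s: 5.47
eef_pos: [0.5248, 0.4007, 0.1167]
tool_rot: [0.009, 1.0, 0.0, 0.0]
contact_force: [0.8, -0.4, -3.3]
width: 0.0135
```

Emit:
send_rows(series=[[[0, 0, 1, 0, 1], [0, 0, 1.5, 0, 1], [0, 0, 2, 0, 1], [0, 0, 2, 0, 1], [0, 0, 2, 0, 1], [0, 0, 1.5, 0, 1], [0, 0, 0, 0, 1], [0, 0, 0, 0, 1]]])

```text
time_s: 6.13
eef_pos: [0.525, 0.401, 0.2175]
tool_rot: [0.009, 1.0, 0.001, 0.001]
contact_force: [0.1, -0.4, -3.1]
width: 0.0134
```

```bash
python3 - <<'E'
from h import *
s=robot.camera("side");st=robot.state();print(st["eef_pos"],st["contact_force"])
cv2.imwrite("pics/p8.png",cv2.resize(s["frame"][60:330,170:340],None,fx=2.2,fy=2.2,interpolation=2))
E
```

```text
[0.5243535  0.40029397 0.21595253] [ 0.6710008   0.08800293 -3.55214334]
```

View pics/p8.png

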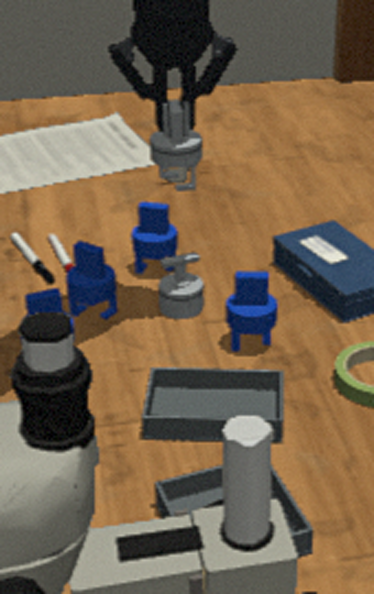

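The weights are apart, and the bar weight stands at crop (181,290) with its cross bar showing. Before moving to the square tray I check how close the microscope is.

```bash
python3 - <<'E'
from h import *
import pickle
cs=pickle.load(open("c0.pkl","rb")); t,s=cs["top"],cs["side"]
for n,a,b in (("pillar",(463,238),(283,256)),("pillar",(446,238),(283,256)),("far-low corner",(403,257),(206,304)),("far-high corner",(403,223),(303,291)),("knob",(475,286),(189,212))):
    print(n,tri(ray(t,*a),ray(s,*b)))
print(proj(s,[.51,.035,.2]),proj(s,[.51,.035,.004]))
# bar-weight: bar seen now
E
```

```text
pillar (array([ 0.47707626, -0.1720711 ,  0.27401438]), np.float64(0.00223471675668123))
pillar (array([ 0.48038234, -0.14399132,  0.25107652]), np.float64(0.008085453253103963))
far-low corner (array([ 0.4043224 , -0.08255294,  0.12539403]), np.float64(0.05211963367974832))
far-high corner (array([ 0.52328596, -0.08582315,  0.12776274]), np.float64(0.013721867573800704))
knob (array([ 0.3739152 , -0.16067872,  0.34630005]), np.float64(0.007098136172529164))
[274.98110781 212.62505367] [275.23867032 297.70913904]
```

The pillar is about 0.2 m from the tray centre and the block edge is at y≈-0.07, so there's clearance. I aim for (0.511, 0.043) and turn back to ease joint 7.

Emit:
send_rows(series=[[[0, -1.5, 0, -6, 1], [0, -3, 0, -6, 1], [-0.2, -3, 0, -6, 1], [-0.2, -3, 0, -6, 1], [-0.2, -3, 0, -6, 1], [-0.2, -3, 0, -6, 1], [-0.2, -3, 0, -6, 1], [-0.2, -3, 0, -6, 1]]])

```text
time_s: 6.85
eef_pos: [0.5113, 0.1736, 0.2146]
tool_rot: [0.418, 0.909, -0.001, -0.001]
contact_force: [1.2, -1.0, -2.2]
width: 0.0132
```

Emit:
send_rows(series=[[[-0.2, -3, 0, -6, 1], [0, -3, 0, -6, 1], [0, -3, 0, -6, 1], [0, -2.5, 0, -4, 1], [0, -1.7, 0, 0, 1], [0, 0, 0, 0, 1], [0, 0, 0, 0, 1], [0, 0, 0, 0, 1]]])

```text
time_s: 7.52
eef_pos: [0.51, 0.0446, 0.2154]
tool_rot: [0.581, 0.814, -0.0, -0.001]
contact_force: [0.6, 0.0, -2.9]
width: 0.0131
```

```bash
python3 - <<'E'
from h import *
s=robot.camera("side");t=robot.camera("top");st=robot.state();print(st["eef_pos"],st["contact_force"],st["joint_positions"])
a=cv2.resize(t["frame"][120:380,230:510],None,fx=1.5,fy=1.5,interpolation=2);b=cv2.resize(s["frame"][90:350,170:340],None,fx=1.5,fy=1.5,interpolation=2)
cv2.imwrite("pics/p9.png",np.hstack([a,b]))
E
```

```text
[0.51032511 0.0451203  0.21577711] [ 0.30062413 -0.31379094 -4.1713812 ] [-0.24357525  0.16668163  0.08136284  1.88141072 -0.01597757  1.09514605
  1.74767592]
```

View pics/p9.png

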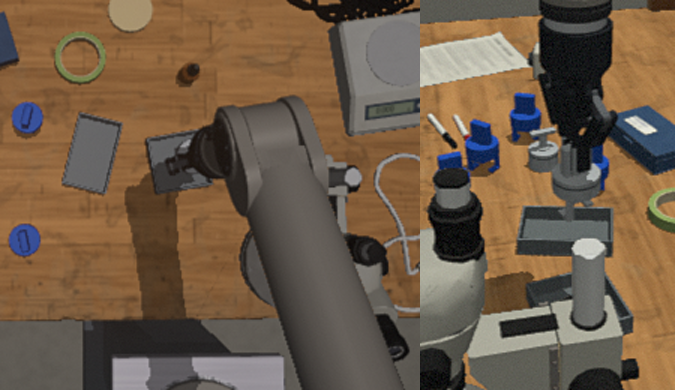

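The weight hangs upright over the square tray, with the bottle and tape undisturbed. I descend.

Emit:
send_rows(series=[[[0, -0.3, -1, 0, 1], [0, -0.3, -2, 0, 1], [0, 0, -2.5, 0, 1], [0, 0, -2.5, 0, 1], [0, 0, -2.5, 0, 1], [0, 0, -2, 0, 1], [0, 0, -1.2, 0, 1], [0, 0, 0, 0, 1]]])

```text
time_s: 8.28
eef_pos: [0.5077, 0.0378, 0.0758]
tool_rot: [0.581, 0.814, -0.002, -0.003]
contact_force: [-0.7, -0.5, -2.0]
width: 0.0129
```

Emit:
send_rows(series=[[[0, 0, -0.4, 0, 1], [0, 0, -0.4, 0, 1], [0, 0, -0.3, 0, 1], [0, 0, -0.2, 0, 1], [0, 0, -0.1, 0, 1], [0, 0, -0.1, 0, 1], [0, 0, 0, 0, 1], [0, 0, 0, 0, 1]]])

```text
time_s: 8.95
eef_pos: [0.5109, 0.0376, 0.0646]
tool_rot: [0.581, 0.814, 0.0, 0.0]
contact_force: [-0.1, -0.1, -3.1]
width: 0.013
```

Emit:
send_rows(series=[[[0, 0, -0.1, 0, 1], [0, 0, -0.1, 0, 1], [0, 0, -0.1, 0, 1], [0, 0, 0, 0, 1], [0, 0, 0, 0, 1]]])

```text
time_s: 9.37
eef_pos: [0.5106, 0.0376, 0.0612]
tool_rot: [0.581, 0.814, -0.0, -0.0]
contact_force: [0.3, 0.7, -2.5]
width: 0.0129
```

Emit:
send_rows(series=[[[0, 0, -0.1, 0, 1], [0, 0, 0, 0, 1], [0, 0, -0.05, 0, 1], [0, 0, 0, 0, 1], [0, 0, 0, 0, 1]]])

```text
time_s: 9.78
eef_pos: [0.5109, 0.0375, 0.0608]
tool_rot: [0.581, 0.814, 0.0, 0.0]
contact_force: [-2.7, -0.8, 6.1]
width: 0.0135
```

Floor contact came at TCP z≈0.061, as predicted. I release gently.

Emit:
send_rows(series=[[[0, 0, 0, 0, 0.6], [0, 0, 0, 0, 0.4], [0, 0, 0, 0, 0.2], [0, 0, 0, 0, 0.1], [0, 0, 0, 0, 0], [0, 0, 0, 0, 0], [0, 0, 1, 0, 0], [0, 0, 2, 0, 0]]], newtons=30)

```text
time_s: 10.45
eef_pos: [0.5087, 0.0373, 0.0886]
tool_rot: [0.581, 0.814, -0.002, -0.002]
contact_force: [0.1, -0.2, 0.2]
width: 0.0429
```

Emit:
send_rows(series=[[[0, 0, 3, 0, 0], [0, 0, 3, 0, 0], [0, 0, 3, 0, 0], [0, 0, 2, 0, 0], [0, 2, 1, 0, 0], [0, 3, 0, 0, 0], [0, 3, 0, 0, 0], [0, 2, 0, 0, 0]]])

```text
time_s: 11.12
eef_pos: [0.5106, 0.1408, 0.2112]
tool_rot: [0.58, 0.814, 0.001, 0.0]
contact_force: [0.6, 0.1, 0.3]
width: 0.0427
```

```bash
python3 - <<'E'
from h import *
s=robot.camera("side");t=robot.camera("top");st=robot.state();print(st["eef_pos"],st["contact_force"],st["tool_rot"])
import pickle; pickle.dump((s,t),open("c1.pkl","wb"))
# bar of lower weight: side view, and square tray area side+top
a=cv2.resize(s["frame"][155:215,225:285],None,fx=6,fy=6,interpolation=2);b=cv2.resize(s["frame"][225:315,225:320],None,fx=4,fy=4,interpolation=2)
d=np.zeros((360,800,3),np.uint8);d[:,:360]=a;d[:,370:750]=b
cv2.imwrite("pics/p10.png",d)
E
```

```text
[0.51018495 0.14256592 0.21073443] [0.85413026 1.04227187 0.08752058] [ 5.78268051e-01  8.15845575e-01  1.35543977e-03 -4.70708263e-04]
```

View pics/p10.png

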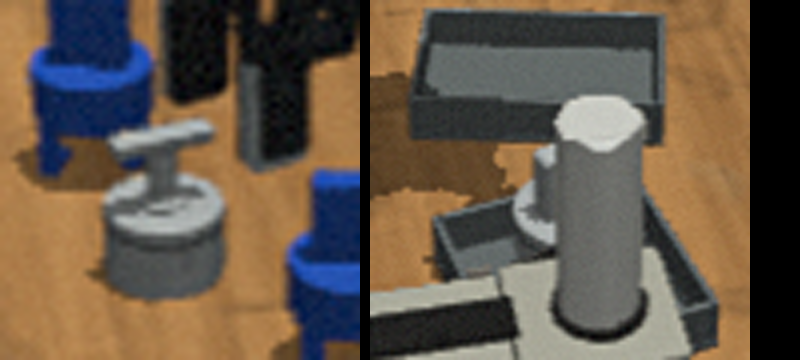

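The hook weight stands upright in the square tray, partly hidden by the pillar, and the bar weight stands free at side ≈(252,178). Now I measure the bar in both views.

```bash
python3 - <<'E'
from h import *
import pickle
s,t=pickle.load(open("c1.pkl","rb"))
hsv=cv2.cvtColor(t["frame"],cv2.COLOR_BGR2HSV)
k=((hsv[...,1]<70)&(hsv[...,2]>90)).astype(np.uint8);m=np.zeros_like(k);m[205:240,198:235]=k[205:240,198:235]
c=max(cv2.findContours(m,0,1)[0],key=cv2.contourArea);(u,v),r=cv2.minEnclosingCircle(c);M=cv2.moments(c)
print("disc",u,v,r,M["m10"]/M["m00"],M["m01"]/M["m00"],onz(t,u,v,.034))
print("expected bar px",proj(t,[.525,.4,.068]),"base",proj(t,[.525,.4,.034]))
A,B=(225+114/6,155+138/6),(225+212/6,155+125/6)   # bar top, far edge ends in side
d=onz(s,*B,.068)-onz(s,*A,.068);print("side bar len,yaw",np.linalg.norm(d),np.degrees(np.arctan2(d[1],d[0])), "ctr",onz(s,252,177.3,.068))
print(t["frame"][208:236,202:232].max(2))
E
```

```text
disc 215.72640991210938 221.8207550048828 9.575692176818848 215.68257123923127 221.5844930417495 [0.525168   0.40141967 0.034     ]
expected bar px [214.80112403 221.21980589] base [216.24773148 221.88141883]
side bar len,yaw 0.04169679389725102 3.6485390629763965 ctr [0.52514274 0.39778116 0.068     ]
[[148 148 148 147 148 147 146 147 146 147 145 143 141 140 141 142 142 143
  142 144 144 143 143 143 143 143 141 133 128 133]
 [148 147 148 148 150 150 150 149 149 148 149 148 147 147 149 148 148 148
  148 149 148 148 149 147 149 148 147 136 128 130]
 [142 143 143 143 144 144 144 147 147 149 149 149 150 152 152 151 152 151
  151 150 151 151 150 150 150 152 148 139 129 130]
 [139 138 137 138 138 138 141 142 144 145 147 148 147 149 150 151 152 152
  151 152 151 151 151 152 151 153 149 142 130 130]
 [145 144 143 142 141 141 143 139 137 136 135 136 135 123 121 136 136 145
  146 149 150 151 151 151 152 154 150 141 130 132]
 [150 149 149 147 146 146 144 139 131 121 121 139 147 114 136 152 142 138
  131 138 145 147 147 146 146 147 142 134 128 134]
 [150 149 148 149 147 147 145 138 133 139 146 
[... 2004 characters left out ...]
110  93  88  90 105 109
   94  71  77  89 133 145 143 145 145 142 143 143]
 [145 145 146 146 147 147 146 147 136 102  97  95  84  75  68  66  67  68
   71  83 122 129 138 138 137 137 138 136 137 138]
 [146 143 144 145 144 144 144 145 145 135 132 101  89  81  80  80  77  82
   90 122 141 141 141 141 140 140 140 139 139 138]
 [151 151 152 151 152 151 151 151 152 152 151 144 140 107  93  94  97 135
  144 149 150 150 151 151 151 151 152 152 154 153]
 [156 156 156 157 156 154 155 155 153 154 153 154 155 146 145 145 145 153
  154 153 152 152 153 154 153 154 154 154 153 154]
 [157 158 157 157 157 157 155 155 154 154 155 154 154 155 153 153 154 154
  153 151 151 151 150 150 151 151 152 151 151 151]]
```

Bar centre is about (0.525, 0.402), yaw about 11°, and the two views agree within 4 mm. I go above it with jaw yaw 101°.

Emit:
send_rows(series=[[[0.2, 2, 0, -1, -0.15], [0.3, 3.4, 0, -1, -0.15], [0.2, 3.4, 0, -1, -0.15], [0.2, 3.4, 0, -1, -0.15], [0.2, 3.4, 0, -1, -0.15], [0.2, 3.4, 0, -1, -0.15], [0.2, 3.4, 0, -1, -0.15], [0, 3.4, 0, -1, -0.15]]])

```text
time_s: 11.88
eef_pos: [0.5266, 0.3957, 0.2104]
tool_rot: [0.638, 0.77, 0.0, 0.001]
contact_force: [1.0, 0.2, 0.2]
width: 0.0492
```

Emit:
send_rows(series=[[[0, 0, -1, 0, -0.15], [0, 0, -2.5, 0, -0.15], [0, 0, -3, 0, -0.15], [0, 0, -2.5, 0, -0.15], [0, 0, -1.5, 0, -0.15], [0, 0, 0, 0, -0.15], [0, 0, 0, 0, -0.15], [0, 0, 0, 0, -0.15]]])

```text
time_s: 12.55
eef_pos: [0.5269, 0.3957, 0.1065]
tool_rot: [0.637, 0.771, 0.001, 0.0]
contact_force: [0.6, 0.1, 0.1]
width: 0.0489
```

Emit:
send_rows(series=[[[-0.1, 0.6, -0.5, 0, -0.15], [0, 0, -1.5, 0, -0.15], [0, 0, -1.5, 0, -0.15], [0, 0, -1, 0, -0.15], [0, 0, -0.8, 0, -0.15], [0, 0, -0.5, 0, -0.15], [0, 0, 0, 0, -0.15], [0, 0, 0, 0, -0.15]]])

```text
time_s: 13.22
eef_pos: [0.525, 0.4018, 0.0471]
tool_rot: [0.637, 0.771, 0.0, 0.0]
contact_force: [0.1, -0.5, -0.7]
width: 0.0491
```

```bash
python3 - <<'E'
from h import *
s=robot.camera("side");st=robot.state();print(st["eef_pos"],st["contact_force"])
cv2.imwrite("pics/p11.png",cv2.resize(s["frame"][130:220,200:310],None,fx=6,fy=6,interpolation=2))
E
```

```text
[0.52519152 0.4019369  0.0475305 ] [ 0.15537167 -0.21375152  0.95440394]
```

View pics/p11.png

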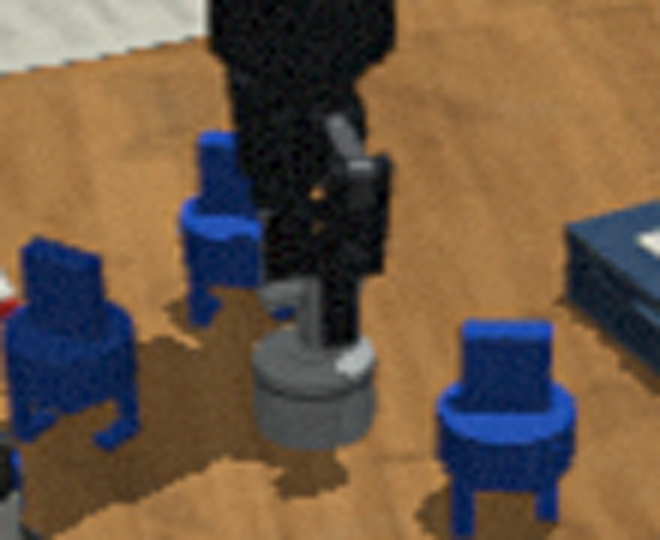

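The near finger stands just in front of the bar, at the right height. I close.

Emit:
send_rows(series=[[[0, 0, 0, 0, 0.2], [0, 0, 0, 0, 0.5], [0, 0, 0, 0, 0.6], [0, 0, 0, 0, 0.7], [0, 0, 0, 0, 1], [0, 0, 0, 0, 1], [0, 0, 0, 0, 1], [0, 0, 0, 0, 1]]])

```text
time_s: 13.93
eef_pos: [0.5249, 0.402, 0.0473]
tool_rot: [0.636, 0.771, 0.001, -0.0]
contact_force: [-0.9, 0.6, 3.2]
width: 0.0112
```

Emit:
send_rows(series=[[[0, 0, 0, 0, 1], [0, 0, 0, 0, 1], [0, 0, 0.5, 0, 1], [0, 0, 1, 0, 1], [0, 0, 1.5, 0, 1], [0, 0, 1.5, 0, 1], [0, 0, 0, 0, 1], [0, 0, 0, 0, 1]]], newtons=70)

```text
time_s: 14.6
eef_pos: [0.5249, 0.4013, 0.0922]
tool_rot: [0.637, 0.771, 0.0, 0.0]
contact_force: [0.1, -0.2, -5.1]
width: 0.0102
```

Emit:
send_rows(series=[[[0, 0, 2, 0, 1], [0, 0, 3, 0, 1], [0, 0, 3, 0, 1], [0, -1.5, 2, 0, 1], [0, -3, 0, 0, 1], [0, -3, 0, 0, 1], [0, -3, 0, 0, 1], [0, -3, 0, 0, 1]]])

```text
time_s: 15.27
eef_pos: [0.5234, 0.2643, 0.1901]
tool_rot: [0.636, 0.771, -0.002, -0.001]
contact_force: [1.6, -0.9, -4.3]
width: 0.0107
```

Emit:
send_rows(series=[[[0, -3, 0, 0, 1], [0, -2.5, 0, 0, 1], [0, -1.5, 0, 0, 1], [0, -0.2, 0, 0, 1], [0, 0, -2, 0, 1], [0, 0, -3, 0, 1], [0, 0, -2, 0, 1], [0, 0, 0, 0, 1]]])

```text
time_s: 15.93
eef_pos: [0.5199, 0.1937, 0.1163]
tool_rot: [0.636, 0.772, -0.005, -0.003]
contact_force: [-1.4, -0.4, -4.2]
width: 0.0101
```

```bash
python3 - <<'E'
from h import *
s=robot.camera("side");st=robot.state();print(st["eef_pos"],st["contact_force"])
cv2.imwrite("pics/p12.png",cv2.resize(s["frame"][130:330,180:380],None,fx=2.8,fy=2.8,interpolation=2))
E
```

```text
[0.52164215 0.19426229 0.11870537] [ 0.60660672 -0.53629764 -4.00961158]
```

Emit:
send_rows(series=[[[0, 0, -1.5, 0, 1], [0, 0, -1.5, 0, 1], [0, 0, -1.2, 0, 1], [0, 0, -1, 0, 1], [0, 0, -0.6, 0, 1], [0, 0, -0.4, 0, 1], [0, 0, 0, 0, 1], [0, 0, 0, 0, 1]]])

```text
time_s: 16.65
eef_pos: [0.5251, 0.1948, 0.0602]
tool_rot: [0.637, 0.771, 0.0, 0.0]
contact_force: [0.1, -1.2, -4.4]
width: 0.0102
```

Emit:
send_rows(series=[[[0, 0, -0.2, 0, 1], [0, 0, -0.2, 0, 1], [0, 0, -0.1, 0, 1], [0, 0, 0, 0, 1], [0, 0, 0, 0, 1]]])

```text
time_s: 17.07
eef_pos: [0.5247, 0.1945, 0.0549]
tool_rot: [0.637, 0.771, 0.0, -0.0]
contact_force: [0.9, 0.3, -4.7]
width: 0.0102
```

Emit:
send_rows(series=[[[0, 0, -0.1, 0, 1], [0, 0, -0.1, 0, 1], [0, 0, -0.1, 0, 1], [0, 0, 0, 0, 1], [0, 0, 0, 0, 1]]])

```text
time_s: 17.48
eef_pos: [0.5246, 0.1945, 0.0517]
tool_rot: [0.637, 0.771, -0.0, -0.0]
contact_force: [0.2, 0.5, -4.6]
width: 0.0102
```

Emit:
send_rows(series=[[[0, 0, -0.05, 0, 1], [0, 0, -0.05, 0, 1], [0, 0, -0.05, 0, 1], [0, 0, 0, 0, 1], [0, 0, 0, 0, 1]]])

```text
time_s: 17.9
eef_pos: [0.5248, 0.1947, 0.0513]
tool_rot: [0.637, 0.771, 0.0, -0.0]
contact_force: [-3.5, -0.7, 5.6]
width: 0.0103
```

Contact at z = 0.0513, as predicted. I release and withdraw upward, clear of both trays.

Emit:
send_rows(series=[[[0, 0, 0, 0, 0.7], [0, 0, 0, 0, 0.5], [0, 0, 0, 0, 0.3], [0, 0, 0, 0, 0.1], [0, 0, 0, 0, 0], [0, 0, 0, 0, 0], [0, 0, 1, 0, 0], [0, 0, 2, 0, 0]]], newtons=30)

```text
time_s: 18.57
eef_pos: [0.5228, 0.1938, 0.0789]
tool_rot: [0.636, 0.771, -0.002, -0.001]
contact_force: [-0.2, 0.3, -0.9]
width: 0.0426
```

Emit:
send_rows(series=[[[0, 0, 3, 0, 0], [0, 0, 3, 0, 0], [0, 0, 3, 0, 0], [0, 2, 3, 0, 0], [0, 3.5, 2, 0, 0], [0, 3.5, 0, 0, 0], [0, 3.5, 0, 0, 0], [0, 3.5, 0, 0, 0]]])

```text
time_s: 19.23
eef_pos: [0.5248, 0.3562, 0.2222]
tool_rot: [0.637, 0.771, 0.001, 0.0]
contact_force: [0.8, 0.2, -0.3]
width: 0.0431
```

Emit:
send_rows(series=[[[0, 3.5, 0, 0, 0], [0, 3.5, 0, 0, 0], [0, 3.5, 0, 0, 0], [0, 2, 0, 0, 0], [0, 0, 0, 0, 0], [0, 0, 0, 0, 0], [0, 0, 0, 0, 0], [0, 0, 0, 0, 0]]])

```text
time_s: 19.9
eef_pos: [0.5258, 0.4775, 0.2208]
tool_rot: [0.638, 0.77, -0.0, 0.001]
contact_force: [0.1, -0.0, 0.3]
width: 0.0427
```

```bash
python3 - <<'E'
from h import *
import pickle
s=robot.camera("side");t=robot.camera("top");st=robot.state();print(st["time_s"],st["eef_pos"],st["contact_force"])
pickle.dump((s,t),open("c2.pkl","wb"))
a=cv2.resize(t["frame"][140:270,260:390],None,fx=3,fy=3,interpolation=2);b=cv2.resize(s["frame"][200:330,220:350],None,fx=3,fy=3,interpolation=2)
cv2.imwrite("pics/p13.png",np.hstack([a,b]))
hsv=cv2.cvtColor(t["frame"],cv2.COLOR_BGR2HSV)
for n,b,z in (("hook",(330,205,370,250),.057),("bar",(275,195,308,245),.038)):
    k=((hsv[...,1]<70)&(hsv[...,2]>125)).astype(np.uint8);m=np.zeros_like(k);m[b[1]:b[3],b[0]:b[2]]=k[b[1]:b[3],b[0]:b[2]]
    c=max(cv2.findContours(m,0,1)[0],key=cv2.contourArea);(u,v),r=cv2.minEnclosingCircle(c);print(n,u,v,r,cv2.contourArea(c),onz(t,u,v,z).round(4))
E
```

```text
20.0 [0.52562914 0.47775346 0.22084074] [-0.2305088   0.36039891  0.04093917]
hook 350.1499938964844 226.0 9.9108304977417 271.5 [0.5121 0.0374 0.057 ]
bar 291.5 221.13636779785156 9.060276985168457 179.0 [0.5265 0.1946 0.038 ]
```

View pics/p13.png

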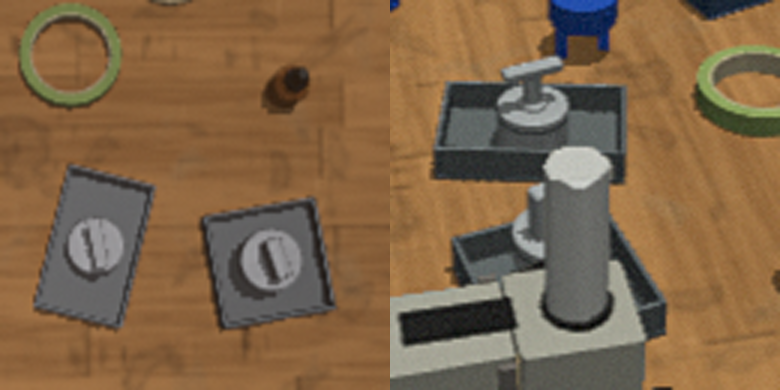

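Both weights stand upright near the tray centres: hook at (0.512, 0.037) against a tray centre of (0.510, 0.035), and bar at (0.5265, 0.195) against (0.526, 0.194). The bottle and tape are in place and the gripper is clear, so I hand in.

```bash
python3 -c "
from workcell import robot
print(robot.hand_in())"
```

```text
the job is handed in; nothing more can be done
None
```

The job is done and handed in at 20 s of the 61 s allowed; no verdict was given.

**What I did:** I gripped the steel upper weight's fin, raised it about 9.5 mm, turned it 78° counter-clockwise and lifted it off. The wrist force stayed near 3 N, so only the upper weight was on the gripper, and the picture showed the bar weight still standing on the bench. I then set the hooked weight in the square tray and the bar weight in the oblong tray, lowering each until it touched the floor at the expected height.

**Last checks:**
- **Hook weight:** about 2–3 mm from the square tray's centre and upright. In the side view it is partly hidden by the microscope pillar.
- **Bar weight:** within 1 mm of the oblong tray's centre and upright.
- **Bystanders:** the bottle and tape look unmoved in the last top view; I did not re-measure them. The blue look-alikes were never gripped.
- **Gripper:** clear of everything, with no contact force.

**Disagreements:**
- The side view put points about 4–5 mm off the top view in y, and the measured fin top came out 3 mm low (0.125 against 0.128 m).
- The fin's angle read 12.7° from the top and 7.4° from the side; I used about 11°.
- Neither caused trouble in gripping or placing.

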